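Stack the empty sample bin on the loaded one

ROBOT

A 7-joint arm with a two-finger parallel gripper is mounted at the origin on the work surface. World frame = base frame: x ahead of the robot, y to its left, z up, the work surface at z = 0. Lengths are in m, angles in rad, forces in N, time in s.
With the tool pointing down it reaches from about 0.4 to 0.85 m from the base axis. Payload 10.4 kg.
Tool frame: the origin (TCP) lies on the mounting face of the last link; the fingertips stand 182 mm ahead of it and the grasp point (between the pads) lies 164 mm ahead of it; z points along the fingers, y is the line along which they close (so a half turn about z gives the same grasp; the last joint's range is limited). The gripper opens to 87 mm and grips with 3 to 60 N. Pads are 19 mm wide; open, the fingers measure 117 mm over their backs; the gripper's body (75 mm by 190 mm) begins 51 mm behind the grasp point.
Start: joints at [1.315, 0.332, -0.065, 1.46, 0.022, 1.35, -0.088], TCP at [0.144, -0.608, 0.405] pointing down, gripper open.
Joint ranges: [-2.6, 2.6], [-0.5, 2.12], [-1.47, 1.34], [0.16, 2.42], [-1.27, 4.41], [0.06, 2.06], [-2.6, 2.6]. Speed limits (rad/s): [2.22, 2.22, 2.79, 2.79, 3.14, 3.14, 3.14].

INTERFACE

Orientations are given as a unit quaternion [w, x, y, z].
In Python, from plant import ctrl gives the robot as it stands.
- The arm moves only by the shell command python3 -m crank 'ROWS' [FORCE]. ROWS is JSON, a list of rows, each an object of numbers: "x", "y", "z": the shift along the world's x, y, z in units of 1 m (1.0 is 1 m); "ax", "ay", "az": the turn, a rotation vector about the world's x, y, z in units of 120 degrees (1.0 is 120 degrees); "hand": the gripper command: -1 is shut, 1 is fully open, values between are in proportion. A call has 1 to 20 rows; each row is the pose to reach, as a shift and turn from the pose commanded when the call began; what a row does not reach only later rows make up. A row lasts 1/12 s, in which the tool goes at most 41.7 mm and 7.16 degrees, less where a joint would pass 70% of its speed; a pose out of reach is approached as far as the arm can. A call with a number of a shift or a turn outside -1 to 1 is refused whole. A call with a gripper value outside its range is refused whole. The fingers move at their own pace and stop on an object; FORCE is the grip in N (left out, the last holds). Time passes only in rows, so rows that repeat a pose let the fingers close. It gives the time, the measured TCP pose, the force, the opening and the grip force at its end, in the units of the state.
- ctrl.get_obs(): the state, without advancing time (a new reading comes with each control period).
- ctrl.get_image(name): name is "scene" or "top"; returns a dict with "color" (420x560x3 uint8, blue, green, red), "vertical_fov" (degrees; the focal length in pixels is half the picture's height over the tangent of half this angle, whatever the lens; pixels are square), "cx", "cy" (the principal point, pixels), "cam_to_world" (4x4, takes a point from camera to world coordinates). Camera axes: x right, y up, looking along -z (the intrinsics and any distortion apply to the point x, -y, -z); pixel columns grow to the right and rows downward; lengths in m; the calibration is good to about 2 mm. A picture is of the moment at which its call begins. There is no depth.
- ctrl.sign_off(): hands the job in; it is judged then, once.
The state is a dict: "time_s": time; "joint_positions": joint angles; "qvel": joint speeds; "tau": joint torques, N m; "position": TCP position; "tcp_rot": TCP orientation; "contact_force": force on the tool from outside, world axes, zero at the start; "moment": the same for the moment, N m; "opening": opening from 0.0 (shut) to 1.0 (fully open); "gripper_force": force on a finger pad.
Only numpy, scipy, OpenCV 4.12 (cv2) and the standard library are available. Lean on these libraries where they do the work, as an engineer would, in place of code of your own. Each camera call takes 0.05 s, during which the arm holds its last target. There are 200 camera calls.

TASK

Stack the empty stack-nest bin on the loaded one so that it does not nest down onto the sample pots: turn it half a turn relative to the loaded bin, so that its card tab is at the opposite end from the loaded bin's tab, and set it down level on the ledges inside the loaded bin's rim. Set it down rather than drop it, do not shove or tip the loaded bin, and leave the small bin where it is.

Things in the scene. Friction and masses are not known exactly. Their poses are not given: they have to be found in the camera images.
- empty_bin: Empty grey bin on the bench, 0.25-0.5 kg: rim 230 x 180 mm, base 184 x 134, height 80, floor 4, sloping walls. Origin: centre of underside; x along its length, z up. Grip: square post 30 x 30 mm at the centre, sides parallel to the bin's, 24 to 60 mm above the underside, on a 44 mm square foot. Room for fingers beside it: 70 mm along x, 25 along y. Tab end (-x) roughly towards the robot at first.
- loaded_bin: Same bin (size, axes, post, tab at -x), loose, 1.9 kg, with four steel pots up to 44 mm high. Four ledges inside its long walls, at x = +70 and -26 mm, tops 65 mm above its underside, 47 mm or more off the centre line. The other bin rests on them if half a turn round (undersides 65 mm apart, 14 mm play each way); the same way round it drops past them and nests. Tab roughly towards the robot.
- empty_bin_tab (a point): Top middle of the empty bin's card tab: a flat tab 80 mm wide with a white card, sticking out 26 mm at rim level from the front end only; at x = -130 mm, z = 80 mm in the bin's axes.
- small_bin: A bystander: a small straight-walled grey open box, 120 x 90 x 55 mm, with two metal slugs in it, standing on the bench beyond the bins. Origin: centre of its underside.

How it is judged:
At the end, for the whole second after the job is handed in: The empty bin rests still and level (4 degrees) on the ledges of the loaded bin, underside 59 to 71 mm above its underside, centred within 18 mm each way, turned half round (within 11 degrees) with its tab at the opposite end; the loaded bin stands still and flat on the bench (z of empty_bin in the frame of loaded_bin between 0.059 and 0.071 m and x of empty_bin in the frame of loaded_bin between -0.018 and 0.018 m and y of empty_bin in the frame of loaded_bin between -0.018 and 0.018 m and x of empty_bin_tab in the frame of loaded_bin above 0.09 m and angle between the x axis of empty_bin and the x axis of loaded_bin, either way round below 0.2 rad and angle between empty_bin's own z axis and vertical below 0.07 rad and angle between loaded_bin's own z axis and vertical below 0.05 rad and height (world z) of loaded_bin below 0.006 m and linear speed of each of empty_bin, loaded_bin below 0.02 m/s); the robot touches nothing.
It fails at once if the loaded bin is shoved more than 40 mm (distance of loaded_bin from where it was at the start of the episode above 0.04 m).
It fails at once if the loaded bin is tipped more than 10 degrees (angle between loaded_bin's own z axis and vertical above 0.175 rad).
It fails at once if the small bin is moved more than 25 mm (distance of small_bin from where it was at the start of the episode above 0.025 m).
It fails at once if the empty bin is dropped into the loaded one (falls at more than 0.6 m/s, as from 20 mm or more) (horizontal distance between empty_bin and loaded_bin below 0.03 m and z of empty_bin in the frame of loaded_bin below 0.12 m and linear speed of empty_bin above 0.6 m/s).
It also fails if it takes over 40 s, if anything falls off the work surface, if the arm or the gripper's body presses on something with over 40 N, if the wrist force passes 120 N, or if a joint passes its speed limit or range.

## Working session

There is one attempt and no reset: what is moved stays moved. The work goes in short steps, Python scripts to look and compute and a shell command to move; the robot and the scene stay as the last step left them, time stands still between calls to the robot, and variables do not carry over. Pictures are saved under pics/ and viewed, at most 10 in all, crops included, and the job is handed in when it is done.

```bash
ls; mkdir -p pics; python3 - <<'E'
from plant import ctrl
import cv2,numpy as np
np.set_printoptions(precision=4,suppress=True)
print(ctrl.get_obs())
for n in("scene","top"):
    im=ctrl.get_image(n);cv2.imwrite(f"pics/{n}0.png",im["color"]);print(n,{k:v for k,v in im.items() if k!="color"})
E
```

```text
pics
{'time_s': 0.0, 'joint_positions': array([ 1.3154,  0.3329, -0.0647,  1.4609,  0.0216,  1.3499, -0.0885]), 'qvel': array([ 0.0012, -0.0007,  0.0008,  0.0004, -0.0007,  0.0011, -0.0004]), 'tau': array([ -0.0004, -62.3251,   0.0245, -38.9885,  -0.0613,   0.0398,
         0.0001]), 'position': array([ 0.1442, -0.608 ,  0.4039]), 'tcp_rot': array([-0.0007,  0.9932,  0.1161, -0.0001]), 'contact_force': array([-0.1479,  0.1998,  1.3537]), 'moment': array([ 0.0183,  0.0244, -0.0191]), 'gripper_force': 0.0, 'opening': 0.9976059157006206}
scene {'vertical_fov': 48.09707766939378, 'cx': 278.12236258772555, 'cy': 206.80718732898418, 'cam_to_world': array([[-0.0475, -0.7528,  0.6565,  1.1599],
       [ 0.9988, -0.0441,  0.0217,  0.0044],
       [ 0.0127,  0.6568,  0.754 ,  0.76  ],
       [ 0.    ,  0.    ,  0.    ,  1.    ]])}
top {'vertical_fov': 54.4084865557785, 'cx': 282.95437456057584, 'cy': 208.4703390251271, 'cam_to_world': array([[-0.0268,  0.9904, -0.1354,  0.4075],
       [-0.9996, -0.0264,  0.0046, -0.0149],
       [ 0.001 ,  0.1355,  0.9908,  1.0959],
       [ 0.    ,  0.    ,  0.    ,  1.    ]])}
```

View pics/scene0.png

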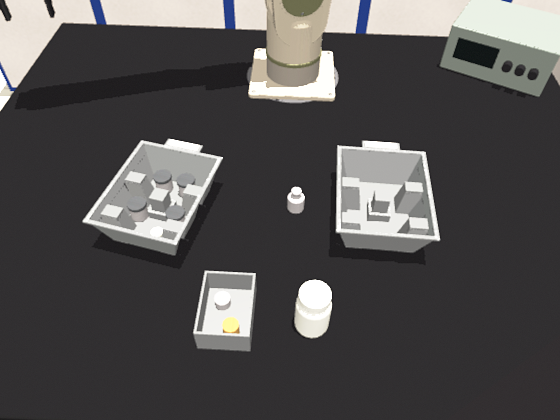

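View pics/top0.png

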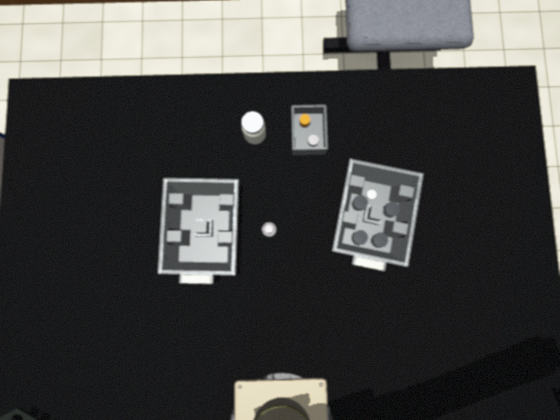

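The scene view shows the loaded bin on the left (rim about 90–222, 143–248) and the empty one on the right (335–437, 147–250). Both tabs face the robot. In the top view the empty bin's rim is at about (159–239, 178–275) and the loaded one's at (333–423, 159–265).

```bash
cat > h.py <<'E'
import cv2,numpy as np
np.set_printoptions(precision=4,suppress=True)
def ray(im,p):
    f=im["color"].shape[0]/2/np.tan(np.radians(im["vertical_fov"])/2);T=im["cam_to_world"]
    d=T[:3,:3]@np.array([(p[0]-im["cx"])/f,-(p[1]-im["cy"])/f,-1]);return T[:3,3],d/np.linalg.norm(d)
def plane(im,p,z):
    o,d=ray(im,p);return o+d*(z-o[2])/d[2]
def tri(i1,p1,i2,p2):
    o1,d1=ray(i1,p1);o2,d2=ray(i2,p2)
    s=np.linalg.lstsq(np.c_[d1,-d2],o2-o1,rcond=None)[0];a=o1+s[0]*d1;b=o2+s[1]*d2
    return (a+b)/2,np.linalg.norm(a-b)
def proj(im,P):
    T=np.linalg.inv(im["cam_to_world"]);q=T[:3,:3]@P+T[:3,3];f=im["color"].shape[0]/2/np.tan(np.radians(im["vertical_fov"])/2)
    return np.array([im["cx"]-f*q[0]/q[2],im["cy"]+f*q[1]/q[2]])
def rimrect(im,win,z=.08,thr=110,tabk=35):
    """rim rectangle seen from above: mask, filled contour, tab removed by opening"""
    x0,x1,y0,y1=win;S=4
    g=cv2.cvtColor(im["color"],cv2.COLOR_BGR2GRAY)[y0:y1,x0:x1]
    g=cv2.resize(g,None,fx=S,fy=S,interpolation=cv2.INTER_CUBIC)
    c=max(cv2.findContours((g>thr).astype(np.uint8),cv2.RETR_EXTERNAL,cv2.CHAIN_APPROX_NONE)[0],key=cv2.contourArea)
    m=np.zeros_like(g);cv2.drawContours(m,[c],-1,255,-1)
    m=cv2.morphologyEx(m,cv2.MORPH_OPEN,np.ones((tabk*S,tabk*S),np.uint8)) if tabk else m
    c=max(cv2.findContours(m,cv2.RETR_EXTERNAL,cv2.CHAIN_APPROX_NONE)[0],key=cv2.contourArea)
    px=(c[:,0]+.5)/S-.5+[x0,y0]
    P=np.array([plane(im,p,z)[:2] for p in px])
    return cv2.minAreaRect((P*1000).astype(np.float32)),px
E
python3 - <<'E'
from plant import ctrl;from h import *
t=ctrl.get_image("top");s=ctrl.get_image("scene")
for n,w in(("empty",(145,255,165,290)),("loaded",(320,435,150,280))):
    for k in (35,45): print(n,k,rimrect(t,w,tabk=k)[0])
# rim corners both views (read from pictures)
for a,b in (((164,178),(437,240)),((239,179),(337,239)),((423,174),(91,222)),((408,265),(141,144)),((333,251),(221,157))):
    print(tri(t,a,s,b))
a=cv2.resize(t["color"][165:290,145:255],None,fx=3.4,fy=3.4,interpolation=cv2.INTER_CUBIC)
b=cv2.resize(s["color"][135:260,325:445],None,fx=3.4,fy=3.4,interpolation=cv2.INTER_CUBIC)
cv2.imwrite("pics/crop1.png",np.hstack([a,b]));print(a.shape,b.shape)
E
```

```text
empty 35 ((508.4700622558594, 192.16592407226562), (191.85939025878906, 241.0714111328125), 88.27973937988281)
empty 45 ((508.194580078125, 191.7522430419922), (190.9650421142578, 240.26812744140625), 88.46146392822266)
loaded 35 ((523.6473388671875, -256.03680419921875), (190.7394256591797, 256.4782409667969), 76.82744598388672)
loaded 45 ((525.2059936523438, -257.1060791015625), (188.83200073242188, 244.20310974121094), 85.94338989257812)
(array([0.6317, 0.2776, 0.0816]), np.float64(0.0030597912376606282))
(array([0.6279, 0.0941, 0.0656]), np.float64(0.0058134360360597714))
(array([ 0.6234, -0.3693,  0.0789]), np.float64(0.01672365763481635))
(array([ 0.3973, -0.3243,  0.0727]), np.float64(0.003509994411157458))
(array([ 0.4369, -0.1411,  0.081 ]), np.float64(0.0011462971426104162))
(425, 374, 3) (425, 408, 3)
```

View pics/crop1.png

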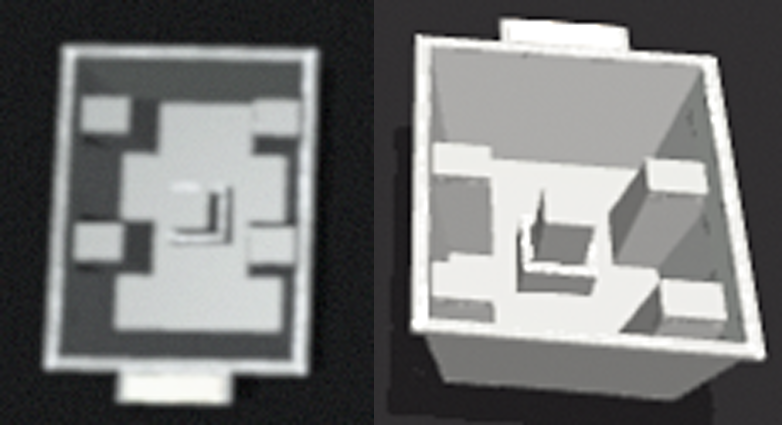

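The crop shows the empty bin's rim, its four ledges and the post near top-crop (205,212). The wrist's range rules out a half turn if I grip along the bin's x. I'll grip across its y with the fingers part open, so next I refine both rim poses.

```bash
sed -i 's/np.ones((tabk\*S,tabk\*S),np.uint8)/cv2.getStructuringElement(cv2.MORPH_ELLIPSE,(tabk*S,tabk*S))/' h.py
python3 - <<'E'
from plant import ctrl;from h import *
t=ctrl.get_image("top");s=ctrl.get_image("scene")
for n,w in(("empty",(145,255,165,290)),("loaded",(320,435,150,280))):
    for k in (40,48): print(n,k,rimrect(t,w,tabk=k,thr=130)[0])
T=np.array([(62,47),(320,50),(308,375),(44,369)])/3.4+[145,165]
S=np.array([(391,358),(40,330),(42,36),(344,60)])/3.4+[325,135]
C=[]
for a,b in zip(T,S):
    P,e=tri(t,a,s,b);C.append(P);print(P,e,plane(t,a,.08),plane(s,b,.08))
print(np.mean(C,0))
a=cv2.resize(t["color"][150:280,320:435],None,fx=3.4,fy=3.4,interpolation=cv2.INTER_CUBIC)
b=cv2.resize(s["color"][130:260,85:230],None,fx=2.8,fy=3.4,interpolation=cv2.INTER_CUBIC)
cv2.imwrite("pics/crop2.png",np.hstack([a,b]));print(a.shape,b.shape)
E
```

```text
empty 40 ((498.03533935546875, 192.43728637695312), (190.05137634277344, 261.0596923828125), 87.39051055908203)
empty 48 ((500.45953369140625, 192.31256103515625), (190.01031494140625, 256.224853515625), 87.33928680419922)
loaded 40 ((521.4196166992188, -254.8288116455078), (188.8413848876953, 260.51483154296875), 76.67984771728516)
loaded 48 ((523.650634765625, -255.27975463867188), (188.6784210205078, 255.713623046875), 76.66293334960938)
[0.6305 0.282  0.0792] 0.0004614962369688828 [0.6302 0.2816 0.08  ] [0.631 0.282 0.08 ]
[0.623  0.0923 0.08  ] 0.005772388688282658 [0.6228 0.0894 0.08  ] [0.6228 0.0952 0.08  ]
[0.384  0.1029 0.0794] 0.003636240282810108 [0.384 0.101 0.08 ] [0.3845 0.1046 0.08  ]
[0.3935 0.2936 0.078 ] 0.0028556561290388354 [0.3934 0.2915 0.08  ] [0.3954 0.2943 0.08  ]
[0.5077 0.1927 0.0791]
(442, 391, 3) (442, 406, 3)
```

View pics/crop2.png

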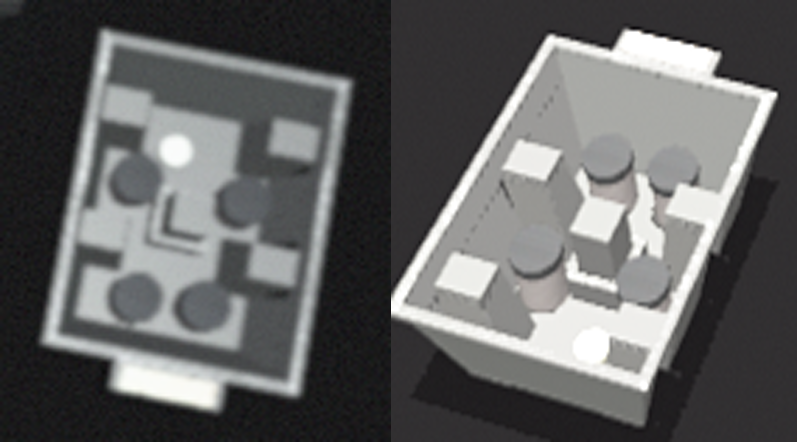

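```bash
python3 - <<'E'
from plant import ctrl;from h import *
t=ctrl.get_image("top");s=ctrl.get_image("scene")
T=np.array([(103,30),(353,78),(299,395),(41,345)])/3.4+[320,150]
S=np.array([(649-391,388),(2,310),(549-391,37),(777-391,94)])/[2.8,3.4]+[85,130]
C=[]
for a,b in zip(T,S):
    P,e=tri(t,a,s,b);C.append(P);print(P,e)
C=np.array(C);print(C.mean(0));d=(C[0]+C[1]-C[2]-C[3])/2;print(d,np.degrees(np.arctan2(d[1],d[0])))
c=np.array([.5077,.1927,0]);u=np.radians(-2.6);ux=np.array([np.cos(u),np.sin(u),0]);uy=np.array([-ux[1],ux[0],0])
for h in(.06,.024):
  for i,j in((1,1),(1,-1),(-1,-1),(-1,1)):
    P=c+.015*(i*ux+j*uy)+[0,0,h];print(h,i,j,(proj(t,P)-[145,165])*3.4,(proj(s,P)-[325,135])*3.4+[374,0])
E
```

```text
[ 0.6686 -0.1924  0.0828] 0.004092184069037489
[ 0.6259 -0.3735  0.0832] 0.010021912564511504
[ 0.3945 -0.3223  0.0793] 0.002843292892706212
[ 0.4358 -0.1383  0.0783] 0.00037098392631247813
[ 0.5312 -0.2566  0.0809]
[ 0.2321 -0.0527  0.0042] -12.784472910492683
0.06 1 1 [167.4864 189.7785] [594.9006 226.3545]
0.06 1 -1 [207.4988 190.5216] [543.5909 222.4   ]
0.06 -1 -1 [205.7283 230.501 ] [541.5026 185.4393]
0.06 -1 1 [165.5592 229.7533] [591.7599 189.2536]
0.024 1 1 [177.4298 194.679 ] [583.4884 265.917 ]
0.024 1 -1 [216.117  195.3977] [533.6327 262.0102]
0.024 -1 -1 [214.438 234.066] [531.7994 225.2769]
0.024 -1 1 [175.6043 233.343 ] [580.6609 229.0487]
```

Loaded bin: (0.5315, -0.257), angle -13.1°. Empty bin: (0.5077, 0.1927), angle -2.6°, and its post projects onto the crop as expected. Moving above the empty bin with tool y at 87.4°.

```bash
python3 -m crank '[{"x":0.356,"y":0.258,"az":0.5,"hand":-0.03},{"x":0.356,"y":0.258,"az":0.5,"hand":-0.03},{"x":0.356,"y":0.258,"az":0.5,"hand":-0.03},{"x":0.356,"y":0.258,"az":0.5,"hand":-0.03},{"x":0.356,"y":0.258,"az":0.5,"hand":-0.03},{"x":0.356,"y":0.258,"az":0.5,"hand":-0.03},{"x":0.356,"y":0.258,"az":0.5,"hand":-0.03},{"x":0.356,"y":0.258,"az":0.5,"hand":-0.03},{"x":0.356,"y":0.258,"az":0.5,"hand":-0.03},{"x":0.356,"y":0.258,"az":0.5,"hand":-0.03},{"x":0.356,"y":0.258,"az":0.5,"hand":-0.03},{"x":0.356,"y":0.258,"az":0.5,"hand":-0.03},{"x":0.356,"y":0.258,"az":0.5,"hand":-0.03},{"x":0.356,"y":0.258,"az":0.5,"hand":-0.03}]' 40
python3 -c "
from plant import ctrl;print(ctrl.get_obs())"
```

```text
{'time_s': 0.4, 'joint_positions': array([ 1.31541065,  0.33229041, -0.0647054 ,  1.46023606,  0.02162298,
        1.34990782, -0.08851896]), 'qvel': array([-1.18135749e-04,  4.65315663e-05, -1.03745491e-03, -2.13757173e-03,
       -4.37727306e-04,  3.89483309e-04, -4.93267798e-05]), 'tau': array([-1.46113134e-04, -6.22369766e+01,  2.46573187e-02, -3.89674652e+01,
       -6.12363196e-02,  3.34555318e-02, -4.37694587e-05]), 'position': array([ 0.14418813, -0.60812029,  0.40465401]), 'tcp_rot': array([-7.13117875e-05,  9.93234152e-01,  1.16128866e-01, -1.61033491e-05]), 'contact_force': array([0.59556893, 0.31103466, 0.21304304]), 'moment': array([-0.05443806, -0.00467595,  0.02897541]), 'gripper_force': 0.0, 'opening': 0.999310978780593}$[0]: bad value
```

```bash
python3 -m crank '[{"x":0,"y":0,"z":0,"ax":0,"ay":0,"az":0,"hand":-0.03}]' 40; python3 -m crank --help
```

```text
time_s: 0.48
position: [0.1442, -0.6081, 0.4047]
tcp_rot: [-0.0, 0.993, 0.116, 0.0]
contact_force: [0.3, -0.1, 0.3]
opening: 0.973
gripper_force: 0.0invalid input: not JSON, or not a number
```

All keys are needed.

```bash
python3 -m crank '[{"x":0.356,"y":0.258,"z":0,"ax":0,"ay":0,"az":0.5,"hand":-0.03},{"x":0.356,"y":0.258,"z":0,"ax":0,"ay":0,"az":0.5,"hand":-0.03},{"x":0.356,"y":0.258,"z":0,"ax":0,"ay":0,"az":0.5,"hand":-0.03},{"x":0.356,"y":0.258,"z":0,"ax":0,"ay":0,"az":0.5,"hand":-0.03},{"x":0.356,"y":0.258,"z":0,"ax":0,"ay":0,"az":0.5,"hand":-0.03},{"x":0.356,"y":0.258,"z":0,"ax":0,"ay":0,"az":0.5,"hand":-0.03},{"x":0.356,"y":0.258,"z":0,"ax":0,"ay":0,"az":0.5,"hand":-0.03},{"x":0.356,"y":0.258,"z":0,"ax":0,"ay":0,"az":0.5,"hand":-0.03},{"x":0.356,"y":0.258,"z":0,"ax":0,"ay":0,"az":0.5,"hand":-0.03},{"x":0.356,"y":0.258,"z":0,"ax":0,"ay":0,"az":0.5,"hand":-0.03},{"x":0.356,"y":0.258,"z":0,"ax":0,"ay":0,"az":0.5,"hand":-0.03},{"x":0.356,"y":0.258,"z":0,"ax":0,"ay":0,"az":0.5,"hand":-0.03}]'
python3 -c "
from plant import ctrl;print(ctrl.get_obs()['joint_positions'])"
```

```text
time_s: 1.48
position: [0.5046, -0.3448, 0.4047]
tcp_rot: [-0.0, 0.8, 0.601, 0.002]
contact_force: [-0.5, 0.1, -0.4]
opening: 0.487
gripper_force: 0.0
[ 0.86937971  0.3346556  -0.43537875  1.4818462   0.13884492  1.35540067
  0.14341256]
```

```bash
python3 -m crank '[{"x":0.008,"y":0.543,"z":0,"ax":0,"ay":0,"az":0.868,"hand":-0.03},{"x":0.008,"y":0.543,"z":0,"ax":0,"ay":0,"az":0.868,"hand":-0.03},{"x":0.008,"y":0.543,"z":0,"ax":0,"ay":0,"az":0.868,"hand":-0.03},{"x":0.008,"y":0.543,"z":0,"ax":0,"ay":0,"az":0.868,"hand":-0.03},{"x":0.008,"y":0.543,"z":0,"ax":0,"ay":0,"az":0.868,"hand":-0.03},{"x":0.008,"y":0.543,"z":0,"ax":0,"ay":0,"az":0.868,"hand":-0.03},{"x":0.008,"y":0.543,"z":0,"ax":0,"ay":0,"az":0.868,"hand":-0.03},{"x":0.008,"y":0.543,"z":0,"ax":0,"ay":0,"az":0.868,"hand":-0.03},{"x":0.008,"y":0.543,"z":0,"ax":0,"ay":0,"az":0.868,"hand":-0.03},{"x":0.008,"y":0.543,"z":0,"ax":0,"ay":0,"az":0.868,"hand":-0.03},{"x":0.008,"y":0.543,"z":0,"ax":0,"ay":0,"az":0.868,"hand":-0.03},{"x":0.008,"y":0.543,"z":0,"ax":0,"ay":0,"az":0.868,"hand":-0.03},{"x":0.008,"y":0.543,"z":0,"ax":0,"ay":0,"az":0.868,"hand":-0.03},{"x":0.008,"y":0.543,"z":0,"ax":0,"ay":0,"az":0.868,"hand":-0.03},{"x":0.008,"y":0.543,"z":0,"ax":0,"ay":0,"az":0.868,"hand":-0.03},{"x":0.008,"y":0.543,"z":0,"ax":0,"ay":0,"az":0.868,"hand":-0.03},{"x":0.008,"y":0.543,"z":0,"ax":0,"ay":0,"az":0.868,"hand":-0.03},{"x":0.008,"y":0.543,"z":0,"ax":0,"ay":0,"az":0.868,"hand":-0.03},{"x":0.008,"y":0.543,"z":0,"ax":0,"ay":0,"az":0.868,"hand":-0.03},{"x":0.008,"y":0.543,"z":0,"ax":0,"ay":0,"az":0.868,"hand":-0.03}]'
python3 -c "
from plant import ctrl;print(ctrl.get_obs()['joint_positions'])"
```

```text
time_s: 3.15
position: [0.5083, 0.1923, 0.4048]
tcp_rot: [0.0, 0.023, 1.0, -0.0]
contact_force: [-0.8, -1.1, -0.8]
opening: 0.486
gripper_force: 0.0
[ 0.38951625  0.28532824 -0.98013649  1.63892171  0.24243734  1.34716056
  0.89876852]
```

```bash
python3 -m crank '[{"x":0,"y":0,"z":-0.04,"ax":0,"ay":0,"az":0,"hand":-0.03},{"x":0,"y":0,"z":-0.08,"ax":0,"ay":0,"az":0,"hand":-0.03},{"x":0,"y":0,"z":-0.11,"ax":0,"ay":0,"az":0,"hand":-0.03},{"x":0,"y":0,"z":-0.135,"ax":0,"ay":0,"az":0,"hand":-0.03},{"x":0,"y":0,"z":-0.15,"ax":0,"ay":0,"az":0,"hand":-0.03},{"x":0,"y":0,"z":-0.155,"ax":0,"ay":0,"az":0,"hand":-0.03},{"x":0,"y":0,"z":-0.16,"ax":0,"ay":0,"az":0,"hand":-0.03},{"x":0,"y":0,"z":-0.165,"ax":0,"ay":0,"az":0,"hand":-0.03},{"x":0,"y":0,"z":-0.165,"ax":0,"ay":0,"az":0,"hand":-0.03}]'; python3 - <<'E'
from plant import ctrl;from h import *
s=ctrl.get_image("scene")
cv2.imwrite("pics/pre.png",cv2.resize(s["color"][90:260,300:460],None,fx=3.4,fy=3.4,interpolation=cv2.INTER_CUBIC))
E
```

```text
time_s: 3.9
position: [0.5084, 0.1928, 0.2399]
tcp_rot: [0.0, 0.022, 1.0, 0.0]
contact_force: [-0.7, 0.7, 0.4]
opening: 0.486
gripper_force: 0.0
```

View pics/pre.png

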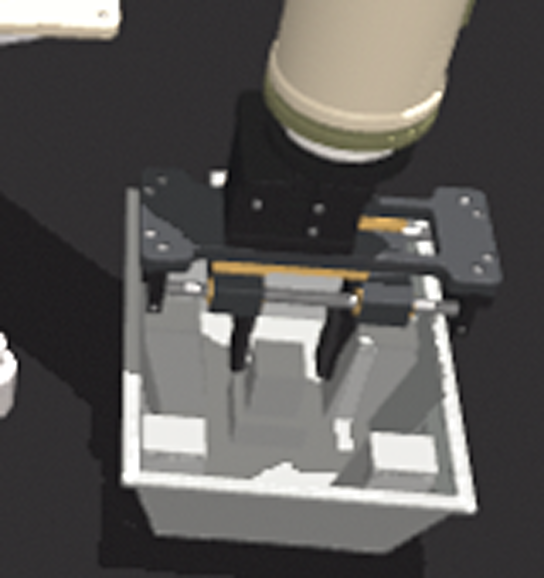

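The fingers (crop 240 and 330) straddle the post (250–315) with no contact force. Next I descend, close, then lift a little.

```bash
python3 -m crank '[{"x":0,"y":0,"z":-0.01,"ax":0,"ay":0,"az":0,"hand":-0.03},{"x":0,"y":0,"z":-0.02,"ax":0,"ay":0,"az":0,"hand":-0.03},{"x":0,"y":0,"z":-0.028,"ax":0,"ay":0,"az":0,"hand":-0.03},{"x":0,"y":0,"z":-0.028,"ax":0,"ay":0,"az":0,"hand":-0.03}]'; python3 -m crank '[{"x":0,"y":0,"z":0,"ax":0,"ay":0,"az":0,"hand":-1},{"x":0,"y":0,"z":0,"ax":0,"ay":0,"az":0,"hand":-1},{"x":0,"y":0,"z":0,"ax":0,"ay":0,"az":0,"hand":-1},{"x":0,"y":0,"z":0,"ax":0,"ay":0,"az":0,"hand":-1},{"x":0,"y":0,"z":0,"ax":0,"ay":0,"az":0,"hand":-1},{"x":0,"y":0,"z":0,"ax":0,"ay":0,"az":0,"hand":-1}]' 45
```

```text
time_s: 4.28
position: [0.5076, 0.1924, 0.2097]
tcp_rot: [-0.001, 0.022, 1.0, -0.0]
contact_force: [-0.3, -1.2, -1.3]
opening: 0.485
gripper_force: 0.0
time_s: 4.78
position: [0.5083, 0.193, 0.2121]
tcp_rot: [0.0, 0.022, 1.0, 0.0]
contact_force: [-0.2, 1.0, 2.1]
opening: 0.34
gripper_force: 45.0
```

```bash
python3 -m crank '[{"x":0,"y":0,"z":0.01,"ax":0,"ay":0,"az":0,"hand":-1},{"x":0,"y":0,"z":0.03,"ax":0,"ay":0,"az":0,"hand":-1},{"x":0,"y":0,"z":0.06,"ax":0,"ay":0,"az":0,"hand":-1},{"x":0,"y":0,"z":0.09,"ax":0,"ay":0,"az":0,"hand":-1},{"x":0,"y":0,"z":0.12,"ax":0,"ay":0,"az":0,"hand":-1},{"x":0,"y":0,"z":0.14,"ax":0,"ay":0,"az":0,"hand":-1},{"x":0,"y":0,"z":0.15,"ax":0,"ay":0,"az":0,"hand":-1},{"x":0,"y":-0.01,"z":0.15,"ax":0,"ay":0,"az":-0.04,"hand":-1},{"x":0,"y":-0.03,"z":0.15,"ax":0,"ay":0,"az":-0.1,"hand":-1},{"x":0,"y":-0.05,"z":0.15,"ax":0,"ay":0,"az":-0.16,"hand":-1},{"x":0,"y":-0.07,"z":0.15,"ax":0,"ay":0,"az":-0.22,"hand":-1},{"x":0,"y":-0.09,"z":0.15,"ax":0,"ay":0,"az":-0.28,"hand":-1},{"x":0,"y":-0.11,"z":0.15,"ax":0,"ay":0,"az":-0.34,"hand":-1},{"x":0,"y":-0.13,"z":0.15,"ax":0,"ay":0,"az":-0.4,"hand":-1},{"x":0,"y":-0.15,"z":0.15,"ax":0,"ay":0,"az":-0.46,"hand":-1},{"x":0,"y":-0.17,"z":0.15,"ax":0,"ay":0,"az":-0.52,"hand":-1},{"x":0,"y":-0.19,"z":0.15,"ax":0,"ay":0,"az":-0.58,"hand":-1},{"x":0,"y":-0.21,"z":0.15,"ax":0,"ay":0,"az":-0.63,"hand":-1},{"x":0,"y":-0.22,"z":0.15,"ax":0,"ay":0,"az":-0.66,"hand":-1},{"x":0,"y":-0.22,"z":0.15,"ax":0,"ay":0,"az":-0.66,"hand":-1}]'
python3 -c "
from plant import ctrl;print(ctrl.get_obs()['joint_positions'])"
```

```text
time_s: 6.45
position: [0.5078, -0.0299, 0.361]
tcp_rot: [-0.0, 0.657, 0.754, -0.001]
contact_force: [-0.2, -0.1, -3.2]
opening: 0.341
gripper_force: 45.0
[ 0.5991261   0.16581539 -0.68434833  1.79282429  0.11191723  1.22368858
  0.02077742]
```

```bash
python3 -m crank '[{"x":0,"y":-0.01,"z":0,"ax":0,"ay":0,"az":-0.03,"hand":-1},{"x":0.002,"y":-0.025,"z":0,"ax":0,"ay":0,"az":-0.08,"hand":-1},{"x":0.004,"y":-0.04,"z":0,"ax":0,"ay":0,"az":-0.14,"hand":-1},{"x":0.006,"y":-0.055,"z":0,"ax":0,"ay":0,"az":-0.2,"hand":-1},{"x":0.008,"y":-0.07,"z":0,"ax":0,"ay":0,"az":-0.26,"hand":-1},{"x":0.01,"y":-0.085,"z":0,"ax":0,"ay":0,"az":-0.32,"hand":-1},{"x":0.012,"y":-0.1,"z":0,"ax":0,"ay":0,"az":-0.38,"hand":-1},{"x":0.014,"y":-0.115,"z":0,"ax":0,"ay":0,"az":-0.44,"hand":-1},{"x":0.016,"y":-0.13,"z":0,"ax":0,"ay":0,"az":-0.5,"hand":-1},{"x":0.018,"y":-0.145,"z":0,"ax":0,"ay":0,"az":-0.56,"hand":-1},{"x":0.02,"y":-0.16,"z":0,"ax":0,"ay":0,"az":-0.62,"hand":-1},{"x":0.022,"y":-0.175,"z":0,"ax":0,"ay":0,"az":-0.68,"hand":-1},{"x":0.0235,"y":-0.19,"z":0,"ax":0,"ay":0,"az":-0.74,"hand":-1},{"x":0.0235,"y":-0.205,"z":0,"ax":0,"ay":0,"az":-0.8,"hand":-1},{"x":0.0235,"y":-0.22,"z":0,"ax":0,"ay":0,"az":-0.86,"hand":-1},{"x":0.0235,"y":-0.227,"z":0,"ax":0,"ay":0,"az":-0.9,"hand":-1},{"x":0.0235,"y":-0.23,"z":0,"ax":0,"ay":0,"az":-0.928,"hand":-1},{"x":0.0235,"y":-0.23,"z":0,"ax":0,"ay":0,"az":-0.928,"hand":-1},{"x":0.0235,"y":-0.23,"z":0,"ax":0,"ay":0,"az":-0.928,"hand":-1}]'
python3 - <<'E'
from plant import ctrl;from h import *
print(ctrl.get_obs()['joint_positions'])
s=ctrl.get_image("scene");t=ctrl.get_image("top")
a=cv2.resize(s["color"][60:270,60:260],None,fx=2,fy=2);b=cv2.resize(t["color"][130:340,300:480],None,fx=2,fy=2)
cv2.imwrite("pics/over.png",np.hstack([a,b]))
E
```

```text
time_s: 8.03
position: [0.5319, -0.2561, 0.3612]
tcp_rot: [-0.0, 0.994, -0.111, -0.0]
contact_force: [-0.2, 0.6, -3.1]
opening: 0.343
gripper_force: 45.0
[ 0.6378  0.3035 -0.3227  1.6015  0.0993  1.254  -1.4964]
```

View pics/over.png

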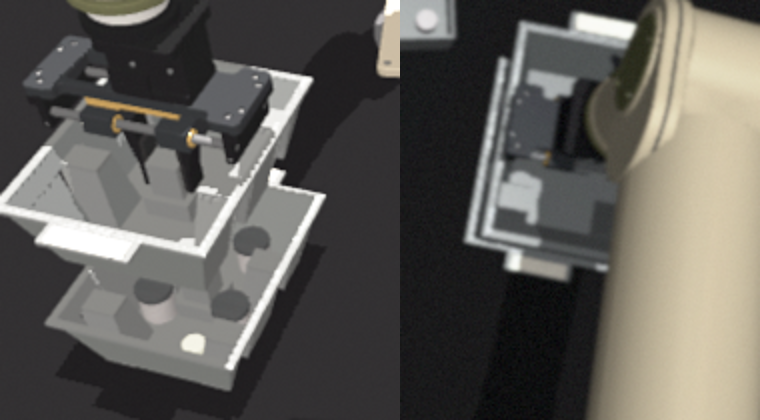

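The empty bin hangs level above the loaded one, tab on the far side, edges parallel in both views. Lowering it gently.

```bash
python3 -m crank '[{"x":0,"y":-0.001,"z":-0.01,"ax":0,"ay":0,"az":0,"hand":-1},{"x":0,"y":-0.001,"z":-0.025,"ax":0,"ay":0,"az":0,"hand":-1},{"x":0,"y":-0.001,"z":-0.04,"ax":0,"ay":0,"az":0,"hand":-1},{"x":0,"y":-0.001,"z":-0.052,"ax":0,"ay":0,"az":0,"hand":-1},{"x":0,"y":-0.001,"z":-0.062,"ax":0,"ay":0,"az":0,"hand":-1},{"x":0,"y":-0.001,"z":-0.07,"ax":0,"ay":0,"az":0,"hand":-1},{"x":0,"y":-0.001,"z":-0.075,"ax":0,"ay":0,"az":0,"hand":-1},{"x":0,"y":-0.001,"z":-0.078,"ax":0,"ay":0,"az":0,"hand":-1},{"x":0,"y":-0.001,"z":-0.078,"ax":0,"ay":0,"az":0,"hand":-1}]'
python3 -m crank '[{"x":0,"y":0,"z":-0.002,"ax":0,"ay":0,"az":0,"hand":-1},{"x":0,"y":0,"z":-0.004,"ax":0,"ay":0,"az":0,"hand":-1},{"x":0,"y":0,"z":-0.005,"ax":0,"ay":0,"az":0,"hand":-1},{"x":0,"y":0,"z":-0.005,"ax":0,"ay":0,"az":0,"hand":-1}]'
```

```text
time_s: 8.88
position: [0.5317, -0.2581, 0.2834]
tcp_rot: [-0.0, 0.994, -0.114, -0.0]
contact_force: [0.3, -0.3, -3.2]
opening: 0.344
gripper_force: 45.0
time_s: 9.22
position: [0.5317, -0.2581, 0.2788]
tcp_rot: [0.0, 0.994, -0.114, 0.0]
contact_force: [-0.1, -0.4, -3.5]
opening: 0.342
gripper_force: 45.0
```

```bash
python3 -m crank '[{"x":0,"y":0,"z":-0.001,"ax":0,"ay":0,"az":0,"hand":-1},{"x":0,"y":0,"z":-0.002,"ax":0,"ay":0,"az":0,"hand":-1},{"x":0,"y":0,"z":-0.002,"ax":0,"ay":0,"az":0,"hand":-1}]'
python3 -m crank '[{"x":0,"y":0,"z":-0.001,"ax":0,"ay":0,"az":0,"hand":-1},{"x":0,"y":0,"z":-0.001,"ax":0,"ay":0,"az":0,"hand":-1}]'
```

```text
time_s: 9.47
position: [0.5318, -0.2582, 0.2771]
tcp_rot: [0.0, 0.994, -0.114, 0.0]
contact_force: [-1.1, 0.1, 0.3]
opening: 0.339
gripper_force: 45.0
time_s: 9.63
position: [0.5318, -0.2581, 0.2771]
tcp_rot: [0.0, 0.994, -0.114, 0.0]
contact_force: [-5.2, 2.7, 9.1]
opening: 0.342
gripper_force: 45.0
```

It made contact at the expected height (0.277). Release and retreat.

```bash
python3 -m crank '[{"x":0,"y":0,"z":0,"ax":0,"ay":0,"az":0,"hand":-0.05},{"x":0,"y":0,"z":0,"ax":0,"ay":0,"az":0,"hand":-0.05},{"x":0,"y":0,"z":0,"ax":0,"ay":0,"az":0,"hand":-0.05},{"x":0,"y":0,"z":0,"ax":0,"ay":0,"az":0,"hand":-0.05},{"x":0,"y":0,"z":0,"ax":0,"ay":0,"az":0,"hand":-0.05}]'
python3 -m crank '[{"x":0,"y":0,"z":0.005,"ax":0,"ay":0,"az":0,"hand":-0.05},{"x":0,"y":0,"z":0.015,"ax":0,"ay":0,"az":0,"hand":-0.05},{"x":0,"y":0,"z":0.03,"ax":0,"ay":0,"az":0,"hand":-0.05},{"x":0,"y":0,"z":0.05,"ax":0,"ay":0,"az":0,"hand":-0.05},{"x":0,"y":0,"z":0.075,"ax":0,"ay":0,"az":0,"hand":-0.05},{"x":0,"y":0,"z":0.1,"ax":0,"ay":0,"az":0,"hand":-0.05},{"x":0,"y":0,"z":0.13,"ax":0,"ay":0,"az":0,"hand":-0.05},{"x":0,"y":0,"z":0.15,"ax":0,"ay":0,"az":0,"hand":-0.05},{"x":0,"y":0.04,"z":0.15,"ax":0,"ay":0,"az":0,"hand":-0.05},{"x":0,"y":0.08,"z":0.15,"ax":0,"ay":0,"az":0,"hand":-0.05},{"x":0,"y":0.12,"z":0.15,"ax":0,"ay":0,"az":0,"hand":-0.05},{"x":0,"y":0.16,"z":0.15,"ax":0,"ay":0,"az":0,"hand":-0.05},{"x":0,"y":0.2,"z":0.15,"ax":0,"ay":0,"az":0,"hand":-0.05},{"x":0,"y":0.24,"z":0.15,"ax":0,"ay":0,"az":0,"hand":-0.05},{"x":0,"y":0.28,"z":0.15,"ax":0,"ay":0,"az":0,"hand":-0.05},{"x":0,"y":0.3,"z":0.15,"ax":0,"ay":0,"az":0,"hand":-0.05},{"x":0,"y":0.3,"z":0.15,"ax":0,"ay":0,"az":0,"hand":-0.05}]'
python3 - <<'E'
from plant import ctrl;from h import *
s=ctrl.get_image("scene");t=ctrl.get_image("top")
a=cv2.resize(s["color"][90:270,60:260],None,fx=2,fy=2);b=cv2.resize(t["color"][130:310,300:480],None,fx=2,fy=2)
cv2.imwrite("pics/end.png",np.hstack([a,b]))
E
```

```text
time_s: 10.05
position: [0.5318, -0.2581, 0.2757]
tcp_rot: [0.0, 0.994, -0.114, 0.0]
contact_force: [0.4, -0.7, -0.3]
opening: 0.471
gripper_force: 0.0
time_s: 11.47
position: [0.5309, 0.0478, 0.4272]
tcp_rot: [-0.001, 0.994, -0.11, 0.001]
contact_force: [-0.1, 0.1, 0.6]
opening: 0.474
gripper_force: 0.0
```

View pics/end.png

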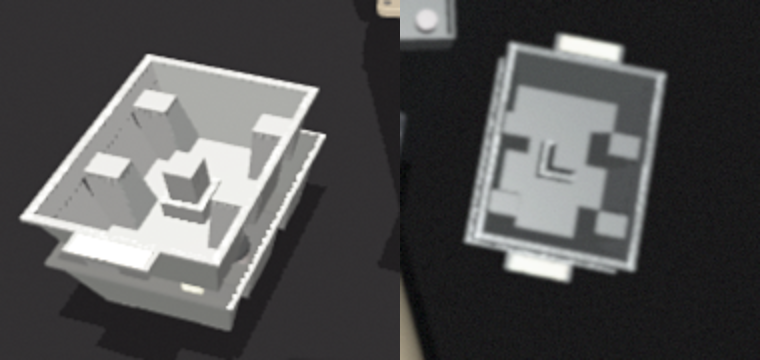

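The empty bin sits level on the loaded one, with its tab at the far end (top crop 590,47) opposite the loaded tab (537,265). The arm is clear, so I'm handing in.

```bash
python3 -c "
from plant import ctrl;print(ctrl.sign_off())"
```

```text
the job is handed in; nothing more can be done
None
```

The empty bin now sits level on the loaded bin's ledges, turned half round with its tab at the opposite end; it was set down gently, and I handed the job in at about 11.5 s (no verdict was returned).

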